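# Pin the loose half of a tube clamp to its base

### The arm

A 6-joint arm with a two-finger parallel gripper is mounted at the origin on the work surface. World frame = base frame: x ahead of the robot, y to its left, z up, the work surface at z = 0. Lengths are in m, angles in rad, forces in N, time in s.
With the tool pointing down it reaches from about 0.325 to 1 m from the base axis. Payload 5.1 kg.
Tool frame: the origin (TCP) lies on the centre line of the jaws, within the pads' length; the fingertips stand 25 mm ahead of it and the grasp point (between the pads) lies 6 mm ahead of it (ctrl.tips_ahead is the distance from the TCP to the fingertips, in m); y points along the fingers, x is the direction in which the jaws open and shut, and the axes are right-handed (so a half turn about y gives the same grasp; the last joint's range is limited). The gripper opens to 85 mm and grips with 20 to 120 N. Pads are 22 mm wide; open, the fingers measure 114 mm over their backs; the gripper's body (76 mm by 85 mm) begins 54 mm behind the grasp point. The pads swing forward as they close: fully open they stand 13 mm farther back than shut.
Start: joints at [1.17, 0.124, 1.65, -0, 1.367, -0.083], TCP at [0.203, 0.617, 0.256] pointing down, gripper open.
Joint ranges: [-2.61, 2.61], [-1.02, 2.33], [0.03, 2.71], [-1.35, 4.49], [0.32, 2.68], [-2.91, 2.91]. Speed limits (rad/s): [2.57, 2.57, 3.14, 3.14, 3.14, 3.14].

### API

Orientations are given as a unit quaternion [w, x, y, z].
In Python, from workcell import ctrl, vision gives the robot as it stands.
- The arm moves only by the tool carry_out, never from a script. Its argument "moves" is a list of rows, each a list of 7 numbers: the finger opening in mm, from 0 to 85.4, then the shift along the world's x, y, z in mm, then the turn, a rotation vector about the world's x, y, z in degrees. In form: [[claw, tx, ty, tz, ax, ay, az], ...]. A call has 1 to 12 rows; each row is the pose to reach, as a shift and turn from the pose measured when the call began; what a row does not reach only later rows make up. A row lasts 1/10 s, in which the tool goes at most 50 mm and 8.59 degrees, less where a joint would pass 70% of its speed; a pose out of reach is approached as far as the arm can. A call with a gripper value outside its range is refused whole. The fingers move at their own pace and stop on an object; the grip force is fixed at half the most. Time passes only in rows, so rows that repeat a pose let the fingers close. It gives the time, the measured TCP pose, the force and the opening at its end, in the units of the state.
- ctrl.state(): the state, without advancing time (a new reading comes with each control period).
- vision.read_camera(name): name is "side" or "top" or "wrist"; returns the picture (420x560x3 uint8, red, green, blue); there is no depth.
- vision.get_calibration(name): a dict with "camera_matrix" (3x3 intrinsics, pixels), "R" (3x3) and "t" (3): a world point X has camera coordinates R X + t; the wrist camera has in their place "T_tool_cam" (4x4, takes a point from camera to tool coordinates, whose origin is the TCP and whose axes are the tool frame's). Camera axes: x right, y down, z forward; pixel columns grow to the right and rows downward; lengths in m; the calibration is good to about 2 mm. A picture is of the moment at which its call begins: read the wrist's pose just before it. get_calibration takes no time and is no camera call.
- ctrl.sign_off(): hands the job in, once; it reports no verdict.
Trained networks look in the newest picture that a camera, given by its name, has taken for a name from the list of things; names that differ only in an ending like _2 or _b are one class to them, and where a whole thing is asked for, a point or a joint stands for the part that bears it (a point fixed in the world has none). Each returns a list of dicts, best first, with "p" (0 to 1); they miss things now and then, are a little off and sometimes report something else, mostly with a low value. They report only what shows in the picture. A call takes as long as a camera call.
- vision.spot_in(camera, thing): "xyz" ([x, y, z] in m, in world coordinates, good to about 4 mm: the middle of the surface that is visible of it).
The state is a dict: "t": time; "joints": joint angles; "qvel": joint speeds; "tau": joint torques, N m; "tool_pos": TCP position; "tool_rot": TCP orientation; "wrist_force": force on the tool from outside, world axes, zero at the start; "ft_torque": the same for the moment, N m; "gripper_width": finger opening in m.
Only numpy, scipy, OpenCV 4.12 (cv2) and the standard library are available. Lean on these libraries where they do the work, as an engineer would, in place of code of your own. Each camera call takes 0.05 s, during which the arm holds its last target.

### The job

Set the loose half of the tube clamp flat on the base block, closed against the tube stub with its knuckle over the base's knuckle. Then push the hinge pin down through both knuckles until its flange is fully home, gently, feeling for the lower hole rather than forcing the pin, and let go. The loose half must not be left swung open, and the other things on the bench stay where they are.

Things in the scene. Friction and masses are not known exactly. Their poses are not given: they have to be found in the camera images.
- fixture: Dark steel base half, fixed to the bench. Origin on the bench under the tube stub's axis. Flat top 36 mm up: x -75 to -16, y -50 to +40 mm and x -16 to +55, y -50 to +24 mm in its own frame; beyond the tube (x +16 to +52) stands its fixed jaw, 76 mm wide, top at 64 mm. The loose half goes on the -x side of the tube. The pin must not bear on either half with more than about 40 N.
- tube (a point): Centre of the top of the steel tube stub on the base: 38 mm diameter, upright, 72 mm above the bench. Axes as fixture.
- base_hinge (a point): Zero mark of the base knuckle (block 30 mm along x, 54 along y, top 36 mm up), level with its top, 65 mm to +y of the tube's axis. The vertical 13.5 mm hole (0.5 mm chamfer) in the block's middle is not at the mark: the block slides along y and is locked firmly 4 to 16 mm to the +y side of it (true in x). No reading shows how far: feel for the hole with the pin's tip. Axes as fixture.
- jaw: Loose half of the clamp, dark steel, about 0.4 kg, 28 mm thick, flat on the bench. Origin on its underside beneath the lug. Its flat jaw face looks to +x at x +27.5 mm. In place its axes are parallel to the fixture's, its face touches the tube and the tube's axis is at its x +47. Reaches from x -15 to +62, y -38 to +80 mm. Held by weight only; the pin in its hole slides it along.
- lug (a point): Centre of the top of the jaw's lifting lug, an upright plate 30 mm along jaw x, 14 mm along y, from 28 to 62 mm above the jaw's underside. Grip it across y, from above. Axes as jaw.
- jaw_hinge (a point): Centre of the hole mouth on top of the loose half's 30 mm square knuckle, at jaw x +47, y +65 mm, 28 mm above its underside (64 mm above the bench once in place). Vertical through hole 13.5 mm with 2 mm chamfer. Axes as jaw.
- pin: Steel hinge pin, 0.12 kg, upright in the block. Origin at the centre of its tip. Upward: cone 11 to 12 mm diameter over 8 mm; 12 mm shank to 56; flange 24 mm diameter, 56 to 60; round grip knob 16 mm diameter, 60 to 90 mm. Home: flange on the loose knuckle, tip 8 mm above the bench. A tight plug in the base hole, its top 10 mm down, is driven down ahead of the pin: the last 18 mm take 12 to 15 N.
- block: Fixed wooden block, 60 mm cube, with a vertical 15 mm hole in its middle; the pin's flange rests on its top. Origin at the centre of its underside.
- offcut: Bystander: steel tube offcut standing on end, 48 mm diameter, 70 mm tall. Origin at the centre of its underside.
- holesaw: Bystander: white hole saw cup, 44 mm diameter, 45 mm tall, mouth up. Origin at the centre of its underside.
- wrench: Bystander: steel wrench 160 mm long lying on the bench. Origin under its middle, x along it.
- plug (a joint): How far the tight 12 mm brass plug in the base knuckle's hole has been driven down by the pin: 0 m at the start (top 10 mm below the knuckle's top), 0.018 m with the pin home. It stays where it is pushed.

How it is judged:
On the way:
1. the loose half lies flat on the base block, closed against the tube, its knuckle over the base knuckle (within 20 mm of the zero mark) (x of jaw_hinge in the frame of fixture between -0.004 and 0.004 m and angle between the x axis of jaw and the x axis of fixture, either way round below 0.15 rad and horizontal distance between jaw_hinge and base_hinge below 0.02 m and z of jaw in the frame of fixture between 0.034 and 0.038 m and angle between jaw's own z axis and vertical below 0.05 rad), for 0.2 s.
At the end, for the whole second after the job is handed in: Pin through both knuckles, flange within 1.8 mm of home, upright within 0.08 rad, its tip within 3 mm of the loose knuckle's axis and 19 mm of the zero mark, plug driven 15 mm down; loose half flat on the base block (2 mm, 0.05 rad) and not swung away from the tube (0.35 rad); all at rest (z of pin in the frame of fixture below 0.0098 m and horizontal distance between pin and jaw_hinge below 0.003 m and horizontal distance between pin and base_hinge below 0.019 m and angle between pin's own z axis and vertical below 0.08 rad and z of jaw in the frame of fixture between 0.034 and 0.038 m and angle between jaw's own z axis and vertical below 0.05 rad and angle between the x axis of jaw and the x axis of fixture, either way round below 0.35 rad and linear speed of each of pin, jaw below 0.02 m/s and value of joint plug above 0.015 m); the robot touches nothing.
It fails at once if the pin is pressed on the base half with more than 40 N (contact force between pin and fixture above 40 N).
It fails at once if the pin is pressed on the loose half with more than 40 N (contact force between pin and jaw above 40 N).
It fails at once if a bystander is moved by more than 30 mm (distance of any of offcut, holesaw, wrench from where it was at the start of the episode above 0.03 m).
It also fails if it takes over 72 s, if anything falls off the work surface, if the arm or the gripper's body presses on something with over 40 N, if the wrist force passes 120 N, or if a joint passes its speed limit or range.

## Working session

There is one attempt and no reset: what is moved stays moved. The work goes in short steps, Python scripts to look and compute and a tool call to move; the robot and the scene stay as the last step left them, time stands still between calls to the robot, and variables do not carry over. Pictures are saved under pics/ and viewed, and the job is handed in when it is done.

Besides the shell and the picture viewer there is one more tool, called after "Request:" by a JSON object that holds its "name" and its "arguments". carry_out: Moves the arm, as the interface text tells. Its arguments: {"type":"object","properties":{"moves":{"type":"array","items":{"type":"array","items":{"type":"number"}}}},"required":["moves"]}

```bash
ls; mkdir -p pics; python3 - <<'E'
from workcell import ctrl, vision
import cv2, numpy as np
print(ctrl.state())
print(ctrl.tips_ahead)
for c in ("side","top","wrist"):
    im=vision.read_camera(c); cv2.imwrite(f"pics/a_{c}.png",im[:,:,::-1])
    print(c,vision.get_calibration(c))
    for n in ["fixture","jaw","lug","jaw_hinge","base_hinge","tube","pin","block","offcut","holesaw","wrench"]:
        try: 
            r=vision.spot_in(c,n); print(c,n,[(np.round(d['xyz'],4).tolist(),round(d['p'],2)) for d in r[:3]])
        except Exception as e: print(n,e)
print(ctrl.state()['t'])
E
```

```text
pics
{'t': 0.0, 'joints': array([ 1.17039218e+00,  1.24490522e-01,  1.65171693e+00, -3.11298796e-05,
        1.36753485e+00, -8.25791437e-02]), 'qvel': array([ 2.01561127e-04, -3.31481685e-04, -7.66772409e-04, -4.79010577e-04,
       -5.06771188e-05, -2.11483248e-03]), 'tau': array([-6.37688427e-04, -4.23596048e+01, -3.65457988e+01, -1.77739375e-04,
        6.74459923e-03,  3.94217949e-06]), 'tool_pos': array([0.20291838, 0.61689698, 0.25503705]), 'tool_rot': array([-0.57241807,  0.57322311,  0.41393453, -0.41522406]), 'wrist_force': array([ 1.22831416, -0.55363279, -0.08202583]), 'ft_torque': array([ 0.00201059, -0.01974287, -0.03947517]), 'gripper_width': 0.08526134942200495}
0.025
side {'camera_matrix': array([[416.07843789,   0.        , 280.92694675],
       [  0.        , 416.07843789, 209.76468577],
       [  0.        ,   0.        ,   1.        ]]), 'R': array([[ 0.93987907, -0.34150354, -0.00163282],
       [-0.20574658, -0.56242249, -0.80084286],
       [ 0.27257234,  0.75303139, -0.59887231]]), 't': array([-0.53439344,  0.20135296,  0.8605461 ])}
side fixture [([0.5868, -
[... 1390 characters left out ...]
era_matrix': array([[348.60849095,   0.        , 277.55645094],
       [  0.        , 348.60849095, 207.94146238],
       [  0.        ,   0.        ,   1.        ]]), 'T_tool_cam': array([[ 9.99999537e-01,  2.42678732e-04, -9.30697143e-04,
         1.15245617e-03],
       [ 9.61539999e-04, -2.75422940e-01,  9.61322672e-01,
        -1.16996409e-01],
       [-2.30427764e-05, -9.61323122e-01, -2.75423046e-01,
         6.98785519e-02],
       [ 0.00000000e+00,  0.00000000e+00,  0.00000000e+00,
         1.00000000e+00]])}
wrist fixture []
wrist jaw []
wrist lug []
wrist jaw_hinge []
wrist base_hinge []
wrist tube []
wrist pin []
wrist block []
wrist offcut []
wrist holesaw []
wrist wrench []
1.8
```

View pics/a_side.png

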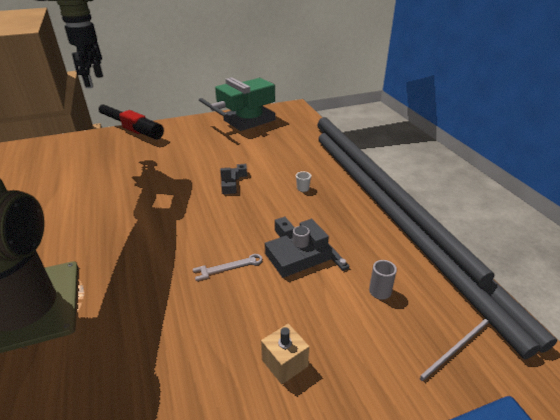

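View pics/a_top.png

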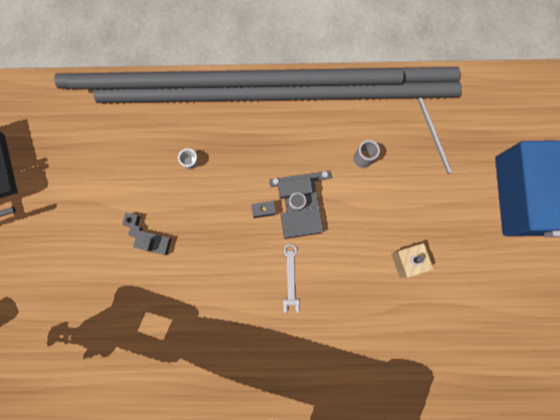

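View pics/a_wrist.png

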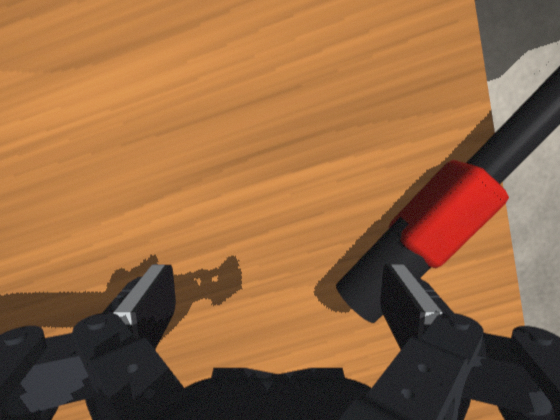

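```bash
python3 - <<'E'
import cv2, numpy as np
im=cv2.imread("pics/a_top.png")
a=cv2.resize(im[200:270,110:190],None,fx=5,fy=5,interpolation=cv2.INTER_CUBIC)
b=cv2.resize(im[165:245,245:335],None,fx=5,fy=5,interpolation=cv2.INTER_CUBIC)
o=np.zeros((400,850,3),np.uint8);o[:350,:400]=a;o[:400,400:850]=b
cv2.imwrite("pics/b.png",o[:, :800])
E
```

```text
(no output)
```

View pics/b.png

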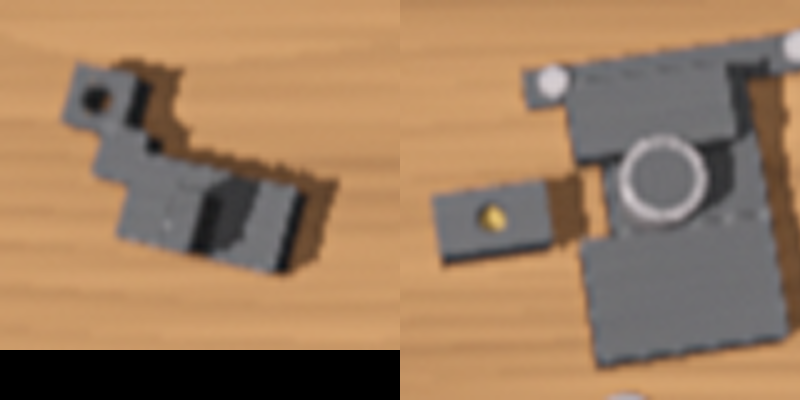

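```bash
cat > h.py <<'E'
from workcell import ctrl, vision
import cv2, numpy as np
from scipy.spatial.transform import Rotation as R
def pose(s=None):
    s=s or ctrl.state(); q=s['tool_rot']; return np.array(s['tool_pos']), R.from_quat([q[1],q[2],q[3],q[0]])
def down(yaw):
    # tool x axis at world heading yaw (deg), tool y down
    a=np.radians(yaw); x=np.array([np.cos(a),np.sin(a),0]); y=np.array([0,0,-1.]); z=np.cross(x,y)
    return R.from_matrix(np.array([x,y,z]).T)
def delta(p,yaw):
    p0,r0=pose(); rv=(down(yaw)*r0.inv()).as_rotvec(degrees=True)
    print("shift mm",np.round((np.array(p)-p0)*1000,1),"rot deg",np.round(rv,2),"from",np.round(p0,4))
def cam(name,T=None):
    c=vision.get_calibration(name);K=c['camera_matrix']
    if name!='wrist': return K,c['R'],c['t']
    p,r=T or pose(); M=np.eye(4);M[:3,:3]=r.as_matrix();M[:3,3]=p
    W=np.linalg.inv(M@c['T_tool_cam']); return K,W[:3,:3],W[:3,3]
def back(C,uv,z):
    K,Rm,t=C; d=Rm.T@(np.linalg.inv(K)@[uv[0],uv[1],1.]); o=-Rm.T@t
    return o+d*(z-o[2])/d[2]
def proj(C,X):
    K,Rm,t=C; v=K@(Rm@np.array(X)+t); return v[:2]/v[2]
def snap(name,fn):
    T=pose(); im=vision.read_camera(name); cv2.imwrite("pics/"+fn,im[:,:,::-1]); 
    C=cam(name,T) if name=='wrist' else cam(name)
    np.savez("pics/"+fn+".npz",K=C[0],R=C[1],t=C[2]); return im,C
def load(fn):
    d=np.load("pics/"+fn+".npz"); return (d['K'],d['R'],d['t'])
E
python3 - <<'E'
from h import *
p,r=pose(); print(r.as_matrix().round(3))
C=cam('top')
o=lambda u,v:(110+u/5,200+v/5)
f=lambda u,v:(245+(u-400)/5,165+v/5)
print("jaw hole",back(C,o(95,98),.028)," jaw corners",back(C,o(75,62),.028),back(C,o(135,78),.028),back(C,o(118,235),.028))
print("tube",back(C,f(662,178),.072),"bhole",back(C,f(490,216),.036),"fx corner",back(C,f(598,365),.036),back(C,f(788,337),.036))
c=(.525,.305)
for y in(75,-105): delta((c[0],c[1],.25),y)
E
```

```text
[[ 0.312 -0.    -0.95 ]
 [ 0.95  -0.     0.312]
 [-0.    -1.     0.   ]]
jaw hole [0.56733629 0.34945923 0.028     ]  jaw corners [0.58472505 0.35972349 0.028     ] [0.57669319 0.3308234  0.028     ] [0.50234693 0.3359069  0.028     ]
tube [ 0.59933014 -0.04625327  0.072     ] bhole [0.58937347 0.03232299 0.036     ] fx corner [ 0.51872487 -0.01704916  0.036     ] [ 0.53077553 -0.10514012  0.036     ]
shift mm [ 321.9 -312.4   -6.3] rot deg [ 0.   -0.    3.21] from [0.2031 0.6174 0.2563]
shift mm [ 321.9 -312.4   -6.3] rot deg [  -0.     -0.   -176.79] from [0.2031 0.6174 0.2563]
```

Request:
{"name": "carry_out", "arguments": {"moves": [[85,35,-34,0,0,0,1],[85,70,-68,0,0,0,2],[85,105,-102,0,0,0,3],[85,140,-136,0,0,0,3],[85,175,-170,0,0,0,3],[85,210,-204,0,0,0,3],[85,245,-238,0,0,0,3],[85,280,-272,0,0,0,3],[85,310,-306,0,0,0,3],[85,310,-306,0,0,0,3],[85,310,-306,0,0,0,3]]}}

```text
t: 2.9
tool_pos: [0.5136, 0.3107, 0.2563]
tool_rot: [0.562, -0.562, -0.429, 0.429]
wrist_force: [-0.9, 0.5, 0.1]
gripper_width: 0.0854
```

```bash
python3 - <<'E'
from h import *
print(pose()[0], ctrl.state()['qvel'].round(3))
im,C=snap('wrist','c_wrist.png')
for n in ('jaw','lug','jaw_hinge'): print(n,[(np.round(d['xyz'],4).tolist(),round(d['p'],2)) for d in vision.spot_in('wrist',n)[:2]])
E
```

```text
[0.51363445 0.31068651 0.25626039] [ 0.042 -0.006  0.008  0.003  0.003  0.001]
jaw [([0.5156, 0.3121, 0.0298], 0.85)]
lug [([0.5161, 0.3153, 0.0349], 0.75)]
jaw_hinge [([0.5189, 0.3146, 0.0291], 0.72)]
```

View pics/c_wrist.png

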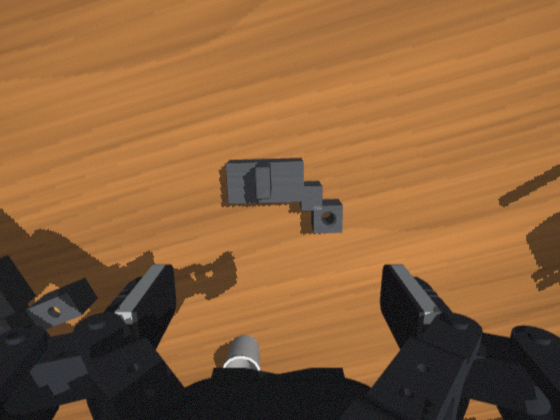

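```bash
python3 - <<'E'
import cv2
im=cv2.imread("pics/c_wrist.png")
cv2.imwrite("pics/d.png",cv2.resize(im[145:245,215:355],None,fx=5.5,fy=5.5,interpolation=cv2.INTER_CUBIC))
E
```

```text
(no output)
```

View pics/d.png

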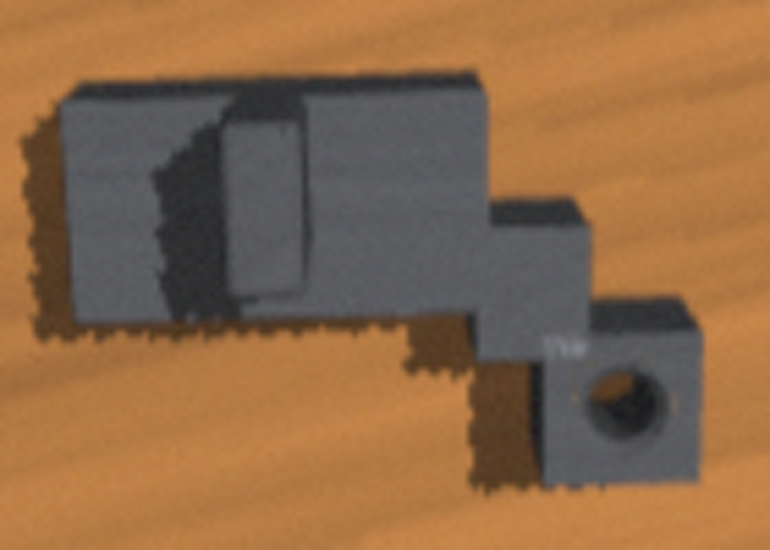

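```bash
cat >> h.py <<'E'
def fit2d(L,W):
    L=np.array(L)[:,:2];W=np.array(W)[:,:2];lc=L.mean(0);wc=W.mean(0);A=(L-lc);B=(W-wc)
    th=np.arctan2((A[:,0]*B[:,1]-A[:,1]*B[:,0]).sum(),(A*B).sum())
    c,s=np.cos(th),np.sin(th);Rm=np.array([[c,-s],[s,c]]);t=wc-Rm@lc
    res=(L@Rm.T+t-W)*1000
    return th,t,res
E
python3 - <<'E'
from h import *
C=load('c_wrist.png')
o=lambda u,v:(215+(u+.5)/5.5-.5,145+(v+.5)/5.5-.5)
L=[];W=[]
for uv,z,l in [((225,122),.062,(-15,-7)),((300,122),.062,(-15,7)),((307,290),.062,(15,7)),((232,297),.062,(15,-7)),
 ((62,98),.028,(-15,-38)),((627,403),.028,(47,65)),((700,330),.028,(32,80)),((698,482),.028,(62,80)),((545,484),.028,(62,50))]:
    w=back(C,o(*uv),z); L.append(np.array(l)/1000);W.append(w); print(l,w.round(4))
th,t,res=fit2d(L,W);print(np.degrees(th),t);print(res.round(1))
E
```

```text
(-15, -7) [0.4901 0.2975 0.062 ]
(-15, 7) [0.4933 0.3093 0.062 ]
(15, 7) [0.5209 0.3028 0.062 ]
(15, -7) [0.5187 0.2903 0.062 ]
(-15, -38) [0.4829 0.2668 0.028 ]
(47, 65) [0.5661 0.3521 0.028 ]
(32, 80) [0.5558 0.3685 0.028 ]
(62, 80) [0.5852 0.3616 0.028 ]
(62, 50) [0.5778 0.3333 0.028 ]
-13.922899271463669 [0.50569994 0.29972861]
[[-0.6 -1. ]
 [-0.5  0.8]
 [ 1.1  0.1]
 [-0.1 -1. ]
 [-0.9 -0.3]
 [ 0.8 -0.6]
 [ 0.2  1.2]
 [-0.   0.8]
 [ 0.1 -0. ]]
```

```bash
python3 - <<'E'
from h import *
delta((.5057,.2997,.060),76.1)
E
```

```text
shift mm [  -6.5  -12.8 -196.3] rot deg [-0.01 -0.01  1.2 ] from [0.5122 0.3125 0.2563]
```

Request:
{"name": "carry_out", "arguments": {"moves": [[85,-6.5,-12.8,-40,0,0,1.2],[85,-6.5,-12.8,-80,0,0,1.2],[85,-6.5,-12.8,-120,0,0,1.2],[85,-6.5,-12.8,-160,0,0,1.2],[85,-6.5,-12.8,-180,0,0,1.2],[85,-6.5,-12.8,-196,0,0,1.2],[85,-6.5,-12.8,-196,0,0,1.2],[0,-6.5,-12.8,-196,0,0,1.2],[0,-6.5,-12.8,-196,0,0,1.2],[0,-6.5,-12.8,-196,0,0,1.2],[0,-6.5,-12.8,-196,0,0,1.2],[0,-6.5,-12.8,-196,0,0,1.2]]}}

```text
t: 4.3
tool_pos: [0.5062, 0.2997, 0.0614]
tool_rot: [-0.557, 0.557, 0.436, -0.436]
wrist_force: [-3.3, -2.6, 0.5]
gripper_width: 0.0128
```

```bash
python3 - <<'E'
from h import *
s=ctrl.state();print(s['gripper_width'],pose(s)[0],s['wrist_force'])
snap('wrist','e_wrist.png')
E
```

```text
0.01281034367094684 [0.50621745 0.29970617 0.06138034] [-3.25999341 -2.60564834  0.48394012]
```

View pics/e_wrist.png

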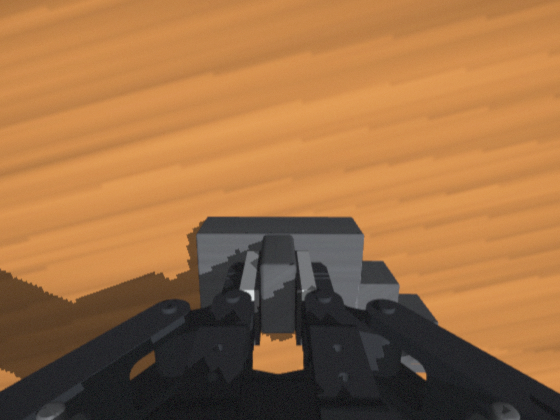

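Request:
{"name": "carry_out", "arguments": {"moves": [[0,0,0,20,0,0,0],[0,0,0,60,0,0,0],[0,0,-10,110,0,0,2],[0,20,-50,160,0,0,5],[0,40,-95,200,0,0,9],[0,60,-140,210,0,0,13],[0,85,-185,210,0,0,17],[0,110,-230,210,0,0,21],[0,130,-275,210,0,0,21.4],[0,150,-310,210,0,0,21.4],[0,160,-330,210,0,0,21.4],[0,160,-330,210,0,0,21.4]]}}

```text
t: 5.55
tool_pos: [0.6672, -0.0352, 0.2694]
tool_rot: [0.468, -0.468, -0.53, 0.531]
wrist_force: [0.4, 0.8, -3.4]
gripper_width: 0.013
```

```bash
python3 - <<'E'
from h import *
s=ctrl.state();print(s['gripper_width'],pose(s)[0],s['wrist_force'],s['qvel'].round(3),s['joints'].round(2))
snap('wrist','f_wrist.png')
print(pose()[0])
E
```

```text
0.01301481023123384 [ 0.66720991 -0.03519869  0.26939137] [ 0.36728382  0.80781507 -3.39833395] [ 0.063 -0.033  0.042  0.058  0.036  0.03 ] [-0.13  0.16  1.59 -0.    1.39 -1.83]
[ 0.66633931 -0.0327234   0.26939129]
```

View pics/f_wrist.png

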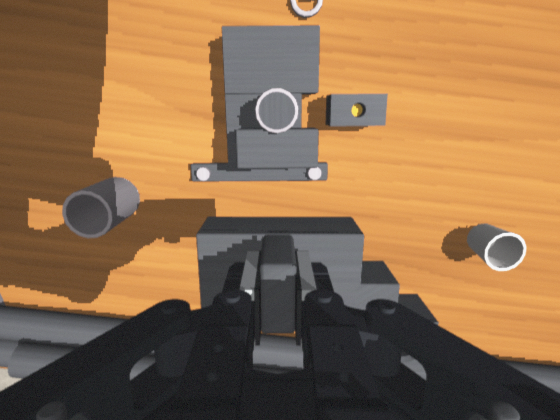

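```bash
python3 - <<'E'
from h import *
a=pose()[0]
snap('wrist','g_wrist.png'); print(a,pose()[0])
im=cv2.imread("pics/g_wrist.png")
cv2.imwrite("pics/g2.png",cv2.resize(im[15:185,185:395],None,fx=3.5,fy=3.5,interpolation=cv2.INTER_CUBIC))
E
```

```text
[ 0.66633931 -0.0327234   0.26939129] [ 0.66587567 -0.03113122  0.26953092]
```

View pics/g2.png

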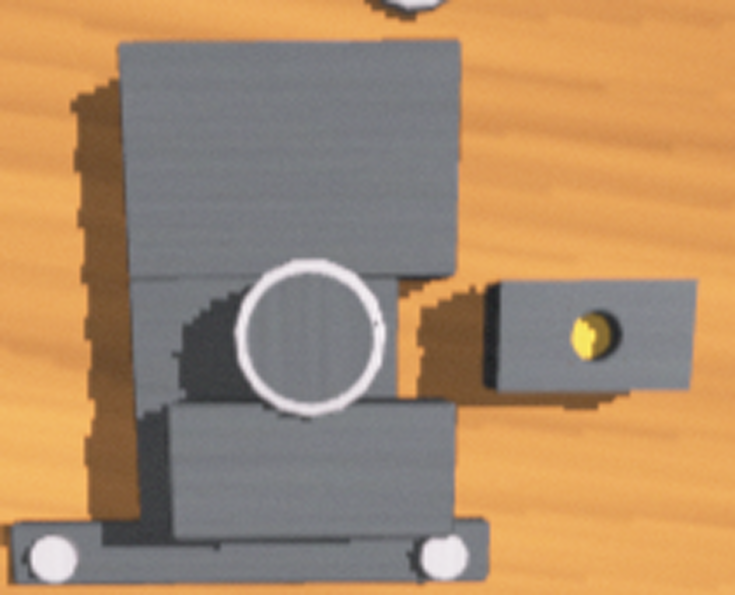

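```bash
python3 - <<'E'
from h import *
C=load('g_wrist.png')
o=lambda u,v:(185+(u+.5)/3.5-.5,15+(v+.5)/3.5-.5)
L=[];W=[]
for uv,z,l in [((120,43),.036,(-75,-50)),((460,40),.036,(-75,40)),((455,275),.036,(-16,40)),((132,275),.036,(-16,-50)),((310,337),.072,(0,0)),
 ((172,402),.064,(16,-38)),((455,402),.064,(16,38)),((453,538),.064,(52,38)),((175,538),.064,(52,-38))]:
    w=back(C,o(*uv),z); L.append(np.array(l)/1000);W.append(w)
th,t,res=fit2d(L,W);print(np.degrees(th),t);print(res.round(1))
c,s=np.cos(th),np.sin(th);Rm=np.array([[c,-s],[s,c]])
for uv in [(500,281),(697,280),(690,388),(497,388),(597,335)]:
    w=back(C,o(*uv),.036)[:2]; print(uv,w,((w-t)@Rm*1000).round(1))
# jaw held in gripper: visible edge
p,r=pose(); print(p,np.degrees(np.arctan2(*r.as_matrix()[[1,0],0])))
for n in ('holesaw','offcut'): print(n,[(np.round(d['xyz'],4).tolist(),round(d['p'],2)) for d in vision.spot_in('wrist',n)[:2]])
E
```

```text
7.653206583314689 [ 0.59985892 -0.04357293]
[[-0.9 -0.7]
 [-1.   0.8]
 [-0.1  1. ]
 [ 0.7 -0.7]
 [ 0.1  0.3]
 [ 0.4 -1.7]
 [-0.5  1.1]
 [ 0.2  0.9]
 [ 1.  -1. ]]
(500, 281) [0.57876883 0.00542518] [-14.4  51.4]
(697, 280) [0.57170074 0.05882446] [-14.3 105.2]
(690, 388) [0.60018345 0.06289334] [ 14.5 105.5]
(497, 388) [0.60701081 0.00930235] [14.1 51.5]
(597, 335) [0.58941328 0.03440025] [ 0.  78.7]
[ 0.66587567 -0.03113122  0.26953092] 97.36762556420567
holesaw [([0.7151, 0.2161, 0.033], 0.65), ([0.6593, -0.0304, 0.2403], 0.5)]
offcut [([0.7149, -0.2123, 0.0454], 0.62)]
```

Request:
{"name": "carry_out", "arguments": {"moves": [[0,-40,-2,-30,0,0,0.3],[0,-80,-4,-70,0,0,0.3],[0,-121,-6,-110,0,0,0.3],[0,-121,-6,-140,0,0,0.3],[0,-121,-6,-155,0,0,0.3],[0,-121,-6,-155,0,0,0.3],[0,-121,-6,-155,0,0,0.3]]}}

```text
t: 6.45
tool_pos: [0.5467, -0.0351, 0.1173]
tool_rot: [-0.464, 0.465, 0.534, -0.532]
wrist_force: [0.7, -0.1, -2.3]
gripper_width: 0.0127
```

```bash
python3 - <<'E'
from h import *
s=ctrl.state();print(s['gripper_width'],s['wrist_force'],s['qvel'].round(3))
delta((.54454,-.03738,.100),97.65)
delta((.55148,-.03645,.0974),97.65)
snap('wrist','i_wrist.png');snap('top','i_top.png');im,_=snap('side','i_side.png')
a=cv2.imread('pics/i_side.png')[190:290,230:370];b=cv2.imread('pics/i_top.png')[160:250,240:340]
cv2.imwrite('pics/i2.png',np.hstack([cv2.resize(a,(448,320),interpolation=2),cv2.resize(b,(352,320),interpolation=2)]))
E
```

```text
0.012695471718382548 [ 0.65832167 -0.11924183 -2.25919485] [-0.004 -0.011 -0.036  0.    -0.001 -0.001]
shift mm [ -2.2  -2.3 -17.3] rot deg [-0.07  0.14 -0.23] from [ 0.5467 -0.0351  0.1173]
shift mm [  4.8  -1.4 -19.9] rot deg [-0.07  0.14 -0.23] from [ 0.5467 -0.0351  0.1173]
```

View pics/i2.png

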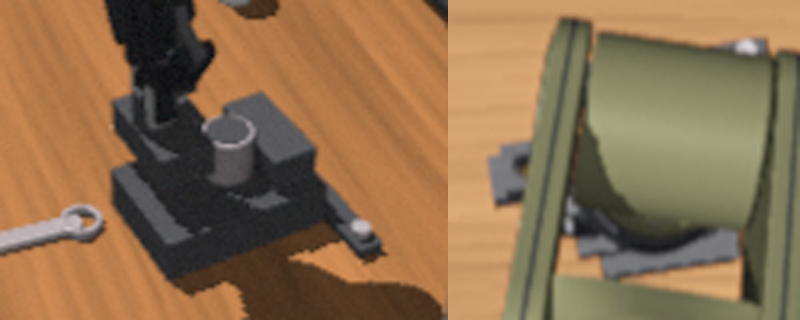

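View pics/i_wrist.png

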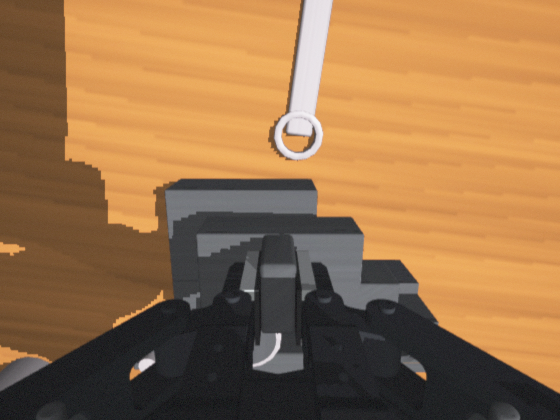

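Request:
{"name": "carry_out", "arguments": {"moves": [[0,-2.2,-2.3,-8,0,0,-0.2],[0,-2.2,-2.3,-15,0,0,-0.2],[0,-2.2,-2.3,-18,0,0,-0.2],[0,-2.2,-2.3,-19,0,0,-0.2],[0,-2.2,-2.3,-20,0,0,-0.2],[0,-2.2,-2.3,-20,0,0,-0.2],[0,-2.2,-2.3,-20,0,0,-0.2]]}}

```text
t: 7.3
tool_pos: [0.5452, -0.0379, 0.0983]
tool_rot: [-0.465, 0.466, 0.533, -0.531]
wrist_force: [-0.1, 0.8, -2.8]
gripper_width: 0.0128
```

```bash
python3 - <<'E'
from h import *
s=ctrl.state();print(s['gripper_width'],s['wrist_force'],s['qvel'].round(3))
delta((.55148,-.03645,.0974),97.65)
E
```

```text
0.012836420916064116 [-0.05745487  0.79214295 -2.77665966] [ 0.002 -0.004 -0.     0.001 -0.002 -0.   ]
shift mm [ 6.3  1.4 -0.9] rot deg [-0.05  0.24  0.01] from [ 0.5452 -0.0379  0.0983]
```

Request:
{"name": "carry_out", "arguments": {"moves": [[0,2,0.5,-1,0,0,0],[0,4,0.8,-1,0,0,0],[0,5,1,-1,0,0,0],[0,6,1.2,-1,0,0,0],[0,6,1.2,-1,0,0,0],[0,6,1.2,-1,0,0,0]]}}

```text
t: 7.9
tool_pos: [0.5513, -0.0367, 0.0974]
tool_rot: [-0.465, 0.467, 0.533, -0.531]
wrist_force: [-0.4, -0.1, -2.8]
gripper_width: 0.0128
```

```bash
python3 - <<'E'
from h import *
s=ctrl.state();print(s['gripper_width'],s['wrist_force'],s['qvel'].round(3))
delta((.55148,-.03645,.0974),97.65)
E
```

```text
0.01284551079783621 [-0.42789565 -0.05129768 -2.78593216] [-0.003 -0.001 -0.    -0.002  0.001 -0.002]
shift mm [0.2 0.2 0. ] rot deg [-0.05  0.26  0.01] from [ 0.5513 -0.0367  0.0974]
```

Request:
{"name": "carry_out", "arguments": {"moves": [[0,0,0,-0.5,0,0,0],[0,0,0,-1,0,0,0],[0,0,0,-1.5,0,0,0],[0,0,0,-1.5,0,0,0]]}}

```text
t: 8.3
tool_pos: [0.5514, -0.0367, 0.0973]
tool_rot: [-0.465, 0.466, 0.533, -0.531]
wrist_force: [-4.2, 0.7, 6.3]
gripper_width: 0.0131
```

Request:
{"name": "carry_out", "arguments": {"moves": [[0,0,0,-0.2,0,0,0],[0,0.5,0.1,-0.2,0,0,0],[0,1,0.1,-0.2,0,0,0],[0,1,0.1,-0.2,0,0,0]]}}

```text
t: 8.7
tool_pos: [0.5516, -0.0367, 0.0973]
tool_rot: [-0.465, 0.466, 0.533, -0.532]
wrist_force: [-6.3, -0.5, 5.6]
gripper_width: 0.0128
```

Request:
{"name": "carry_out", "arguments": {"moves": [[0,0.5,0.1,0.3,0,0,0],[0,1.2,0.2,0.3,0,0,0],[0,1.8,0.2,0.3,0,0,0],[0,1.8,0.2,0.3,0,0,0]]}}

```text
t: 9.1
tool_pos: [0.5519, -0.0367, 0.0974]
tool_rot: [0.467, -0.464, -0.532, 0.533]
wrist_force: [-10.0, -1.8, 6.2]
gripper_width: 0.0126
```

Request:
{"name": "carry_out", "arguments": {"moves": [[0,0.3,0,0,0,0,0],[30,0.3,0,0,0,0,0],[60,0.3,0,0,0,0,0],[85,0,0,0,0,0,0],[85,0,0,0,0,0,0],[85,0,0,40,0,0,0],[85,0,0,80,0,0,0],[85,20,0,120,0,0,0],[85,50,10,150,0,0,0],[85,90,10,150,0,0,0],[85,90,10,150,0,0,0],[85,90,10,150,0,0,0]]}}

```text
t: 10.3
tool_pos: [0.6421, -0.0266, 0.2465]
tool_rot: [0.467, -0.464, -0.531, 0.533]
wrist_force: [-0.4, -0.2, -0.4]
gripper_width: 0.085
```

```bash
python3 - <<'E'
from h import *
s=ctrl.state();print(s['gripper_width'],s['wrist_force'],s['qvel'].round(3))
snap('wrist','j0_wrist.png')
snap('wrist','j_wrist.png')
im=cv2.imread("pics/j_wrist.png");cv2.imwrite("pics/j2.png",cv2.resize(im[0:200,185:420],None,fx=3,fy=3,interpolation=cv2.INTER_CUBIC))
E
```

```text
0.0850407814262973 [-0.43717325 -0.15101823 -0.41555344] [-0.002 -0.031  0.039  0.001  0.003 -0.003]
```

View pics/j2.png

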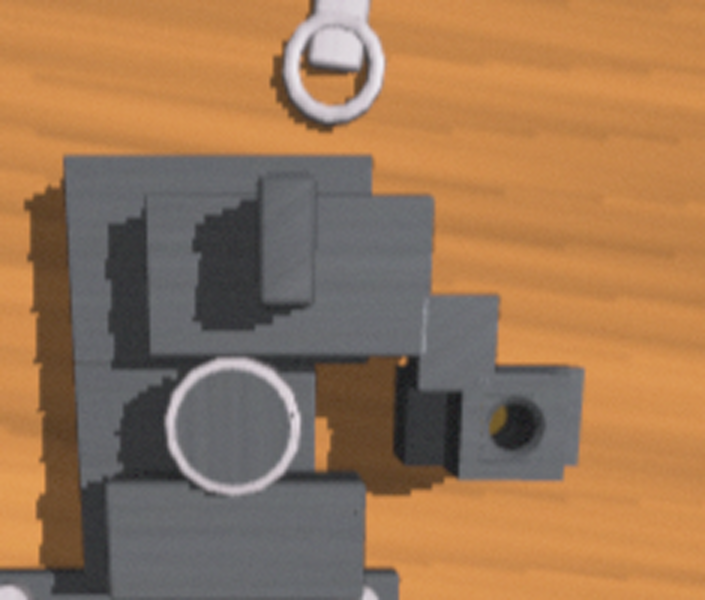

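```bash
python3 - <<'E'
from h import *
C=load('j_wrist.png');o=lambda u,v:(185+(u+.5)/3-.5,0+(v+.5)/3-.5)
th=np.radians(7.65);c,s=np.cos(th),np.sin(th);Rm=np.array([[c,-s],[s,c]])
t=back(C,o(232,426),.072)[:2];print("tube",t)
ft=lambda w:((w[:2]-t)@Rm*1000).round(1)
for uv,z in [((517,424),.064),((582,368),.064),((577,465),.064),((460,480),.064),((492,422),.026),((147,196),.064),((433,196),.064),((262,174),.098),((315,176),.098),((313,303),.098),((262,304),.098)]:
    w=back(C,o(*uv),z);print(uv,w.round(4),ft(w))
C0=load('g_wrist.png');o=lambda u,v:(185+(u+.5)/3.5-.5,15+(v+.5)/3.5-.5)
print(back(C0,o(310,337),.072))
E
python3 - <<'E'
import cv2
im=cv2.imread("pics/j_wrist.png");cv2.imwrite("pics/j3.png",cv2.resize(im[115:165,310:385],None,fx=9,fy=9,interpolation=cv2.INTER_CUBIC))
E
```

```text
tube [ 0.59965619 -0.04417126]
(517, 424) [0.5891 0.0353 0.064 ] [ 0.1 80.2]
(582, 368) [0.5716 0.0503 0.064 ] [-15.3  97.3]
(577, 465) [0.5981 0.0545 0.064 ] [11.6 98. ]
(460, 480) [0.6068 0.0222 0.064 ] [15.9 64.8]
(492, 422) [0.5916 0.0362 0.026 ] [ 2.7 80.7]
(147, 196) [ 0.5433 -0.0743  0.064 ] [-59.9 -22.3]
(433, 196) [0.5331 0.0014 0.064 ] [-59.9  54. ]
(262, 174) [ 0.5383 -0.0434  0.098 ] [-60.7   8.9]
(315, 176) [ 0.537 -0.031  0.098] [-60.3  21.4]
(313, 303) [ 0.5654 -0.0274  0.098 ] [-31.7  21.2]
(262, 304) [ 0.5673 -0.0397  0.098 ] [-31.5   8.8]
[ 0.59973795 -0.04392224  0.072     ]
```

View pics/j3.png

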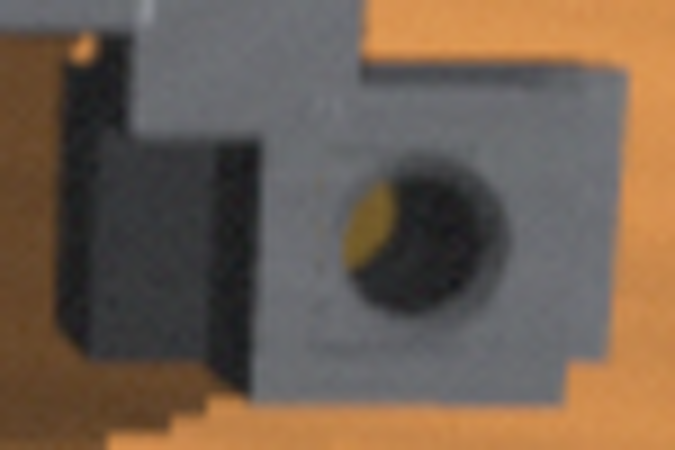

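```bash
python3 - <<'E'
from h import *
C=load('j_wrist.png');o=lambda u,v:(310+(u+.5)/9-.5,115+(v+.5)/9-.5)
th=np.radians(7.65);c,s=np.cos(th),np.sin(th);Rm=np.array([[c,-s],[s,c]]);t=np.array([.59966,-.04417])
ft=lambda w:((w[:2]-t)@Rm*1000).round(1)
for n,uv,z in [("base TR",(627,68),.036),("base BR",(605,360),.036),("base BL",(90,358),.036),("base TL?",(90,135),.036),("jaw BL",(250,402),.064),("jaw BR",(565,405),.064),("jaw TL",(265,140),.064),("hole",(425,235),.064)]:
    print(n,ft(back(C,o(*uv),z)))
print("plug visible patch pts (z .026):",[ft(back(C,o(*u),.026)) for u in [(345,265),(350,225),(395,185),(395,225)]])
E
```

```text
base TR [-14.6 105.7]
base BR [ 15.  105.8]
base BL [14.8 52.2]
base TL? [-7.9 51.4]
jaw BL [15.5 64.2]
jaw BR [15.8 94.3]
jaw TL [-8.9 64.5]
hole [-0.2 80. ]
plug visible patch pts (z .026): [array([ 6.1, 80.2]), array([ 1.9, 80.5]), array([-2.2, 85. ]), array([ 1.9, 85.2])]
```

Request:
{"name": "carry_out", "arguments": {"moves": [[85,-20,-40,10,0,0,0],[85,-40,-80,15,0,0,0],[85,-60,-120,15,0,0,0],[85,-80,-160,15,0,0,0],[85,-100,-200,15,0,0,0],[85,-120,-240,15,0,0,0],[85,-135,-263,15,0,0,0],[85,-135,-263,15,0,0,0],[85,-135,-263,15,0,0,0],[85,-135,-263,15,0,0,0],[85,-135,-263,15,0,0,0]]}}

```text
t: 11.5
tool_pos: [0.5065, -0.2885, 0.2616]
tool_rot: [0.467, -0.464, -0.532, 0.534]
wrist_force: [-0.0, -0.5, 0.6]
gripper_width: 0.0849
```

```bash
python3 - <<'E'
from h import *
s=ctrl.state();print(s['joints'].round(2),s['qvel'].round(3))
snap('wrist','k_wrist.png')
for n in ('pin','block'): print(n,[(np.round(d['xyz'],4).tolist(),round(d['p'],2)) for d in vision.spot_in('wrist',n)[:2]])
im=cv2.imread("pics/k_wrist.png");cv2.imwrite("pics/k1.png",im)
E
```

```text
[-0.61 -0.02  1.79 -0.    1.38 -2.31] [ 0.003  0.004 -0.003 -0.002 -0.002 -0.001]
pin [([0.4652, -0.3049, 0.09], 0.6)]
block [([0.4608, -0.3042, 0.0634], 0.87)]
```

View pics/k_wrist.png

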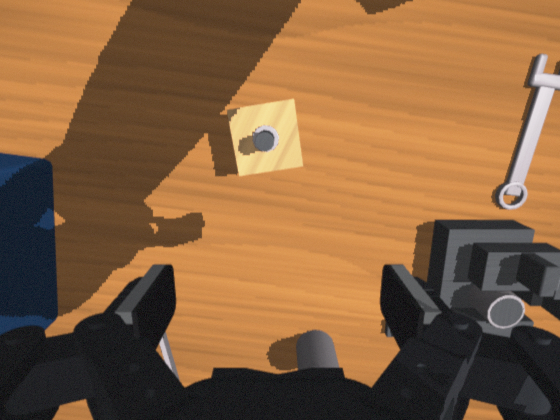

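```bash
python3 - <<'E'
from h import *
im=cv2.imread("pics/k_wrist.png");cv2.imwrite("pics/k2.png",cv2.resize(im[90:185,205:315],None,fx=6,fy=6,interpolation=cv2.INTER_CUBIC))
E
```

```text
(no output)
```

View pics/k2.png

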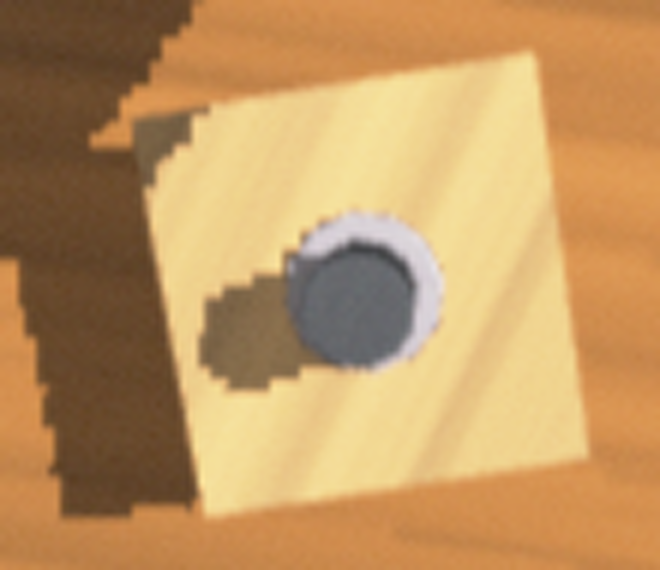

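```bash
python3 - <<'E'
from h import *
C=load('k_wrist.png');o=lambda u,v:(205+(u+.5)/6-.5,90+(v+.5)/6-.5)
k=back(C,o(353,305),.094);b=[back(C,o(*u),.06) for u in [(133,120),(537,52),(588,458),(208,517)]]
print(k,np.mean(b,0),np.linalg.norm(b[0]-b[1]),np.linalg.norm(b[1]-b[2]))
delta((k[0],k[1]-.001,.093),97.65)
E
```

```text
[ 0.46303863 -0.30484614  0.094     ] [ 0.4638285  -0.30402821  0.06      ] 0.05992705702804254 0.05997807998258475
shift mm [ -43.5  -17.  -168.6] rot deg [-0.04 -0.28 -0.09] from [ 0.5065 -0.2888  0.2616]
```

Request:
{"name": "carry_out", "arguments": {"moves": [[85,-20,-8,-40,0,-0.3,0],[85,-43,-16.8,-80,0,-0.3,0],[85,-43,-16.8,-120,0,-0.3,0],[85,-43,-16.8,-150,0,-0.3,0],[85,-43,-16.8,-168,0,-0.3,0],[85,-43,-16.8,-168,0,-0.3,0],[85,-43,-16.8,-168,0,-0.3,0]]}}

```text
t: 12.35
tool_pos: [0.4639, -0.3055, 0.0939]
tool_rot: [-0.465, 0.465, 0.533, -0.532]
wrist_force: [0.9, 0.1, -0.0]
gripper_width: 0.0846
```

```bash
python3 - <<'E'
from h import *
s=ctrl.state();print(s['wrist_force'])
delta((.4633,-.3053,.093),97.65)
snap('wrist','l_wrist.png')
E
```

```text
[ 0.88637673  0.07478234 -0.04555992]
shift mm [-0.6  0.2 -0.9] rot deg [-0.05  0.01 -0.13] from [ 0.4639 -0.3055  0.0939]
```

View pics/l_wrist.png

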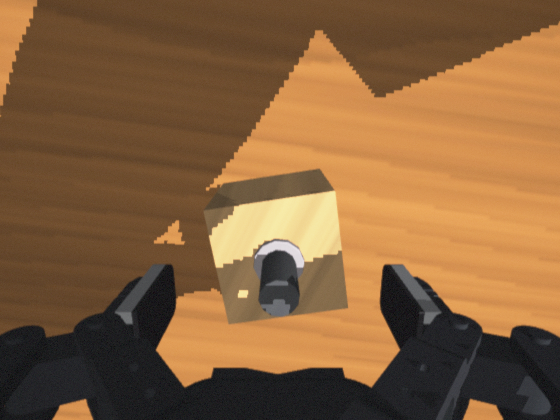

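Request:
{"name": "carry_out", "arguments": {"moves": [[0,-0.6,0.2,0,0,0,0],[0,-0.6,0.2,0,0,0,0],[0,-0.6,0.2,0,0,0,0],[0,-0.6,0.2,0,0,0,0],[0,-0.6,0.2,0,0,0,0],[0,-0.6,0.2,0,0,0,0]]}}

```text
t: 13.0
tool_pos: [0.464, -0.3059, 0.0953]
tool_rot: [-0.464, 0.466, 0.533, -0.532]
wrist_force: [-0.4, 0.6, 1.9]
gripper_width: 0.0139
```

```bash
python3 - <<'E'
from h import *
s=ctrl.state();print(s['wrist_force'],pose(s)[0],s['gripper_width'])
snap('wrist','m_wrist.png')
E
```

```text
[-0.35164339  0.62669228  1.91708217] [ 0.46401347 -0.30586431  0.09534421] 0.013886221954457989
```

View pics/m_wrist.png

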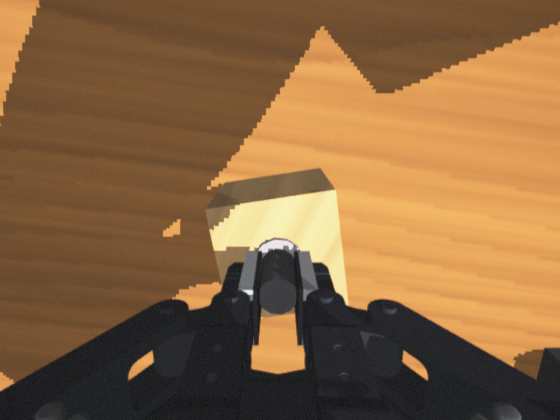

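Request:
{"name": "carry_out", "arguments": {"moves": [[0,0,0,10,0,0,0],[0,0,0,30,0,0,0],[0,0,0,60,0,0,0],[0,0,0,90,0,0,0],[0,25,30,110,0,0,0],[0,50,70,110,0,0,0],[0,70,115,110,0,0,0],[0,85,160,110,0,0,0],[0,95,205,110,0,0,0],[0,100,250,110,0,0,0],[0,100,290,110,0,0,0],[0,100,300,110,0,0,0]]}}

```text
t: 14.25
tool_pos: [0.5636, -0.0024, 0.2053]
tool_rot: [-0.464, 0.464, 0.534, -0.533]
wrist_force: [-0.0, 0.2, -1.4]
gripper_width: 0.0138
```

Request:
{"name": "carry_out", "arguments": {"moves": [[0,25,40,0,0,0,0],[0,25,40,0,0,0,0],[0,25,40,0,0,0,0]]}}

```text
t: 14.55
tool_pos: [0.5886, 0.0377, 0.2052]
tool_rot: [-0.463, 0.464, 0.534, -0.534]
wrist_force: [0.1, -0.9, -1.4]
gripper_width: 0.0139
```

```bash
python3 - <<'E'
from h import *
s=ctrl.state();print(s['wrist_force'],pose(s)[0],s['gripper_width'],s['qvel'].round(3))
snap('wrist','n_wrist.png')
delta((.5898,.0340,.165),97.65)
snap('side','n_side.png')
a=cv2.imread('pics/n_side.png')[110:290,200:400];b=cv2.imread('pics/n_wrist.png')
cv2.imwrite('pics/n2.png',np.hstack([cv2.resize(a,(400,360),interpolation=2),cv2.resize(b[200:360,200:378],(400,360),interpolation=2)]))
E
```

```text
[ 0.09973783 -0.89396336 -1.36047136] [0.58858013 0.03769055 0.20519687] 0.013874221389729406 [-0.031 -0.013  0.016 -0.001  0.003  0.001]
shift mm [  1.5  -3.  -40.1] rot deg [ 0.02  0.04 -0.36] from [0.5883 0.037  0.2051]
```

View pics/n2.png

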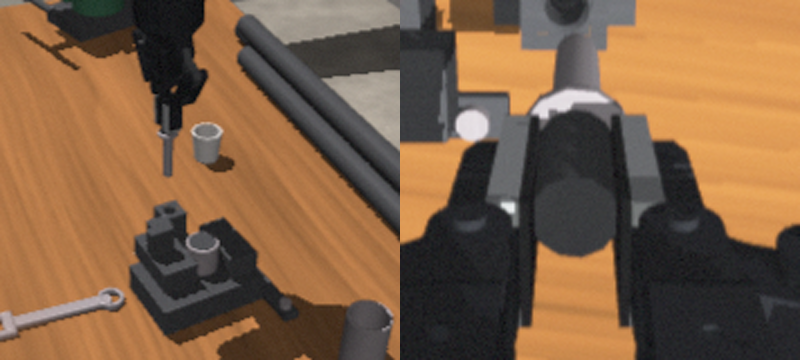

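View pics/n_wrist.png

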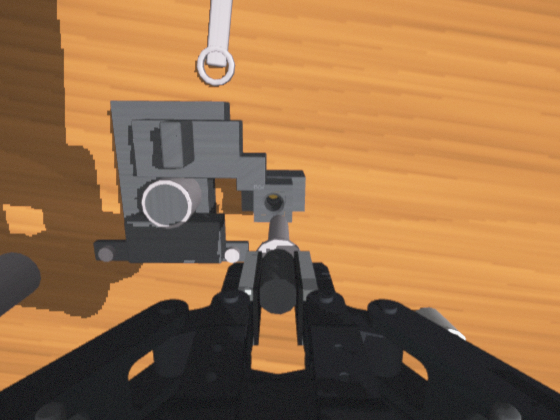

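```bash
python3 - <<'E'
from h import *
p,r=pose();C=load('n_wrist.png')
print(p)
for uv,dz in [((278.8,217.5),-.0913),((277.5,300),-.0013)]:
    w=back(C,uv,.2052+dz); print(w, r.inv().apply(w-np.array([.58858,.03769,.2052]))*1000)
im=cv2.imread('pics/n_wrist.png');cv2.imwrite('pics/n3.png',cv2.resize(im[160:260,220:340],None,fx=6,fy=6,interpolation=2))
E
```

```text
[0.58822617 0.03656973 0.20512939]
[0.58490469 0.03877626 0.1139    ] [ 1.62016333 91.29653054  3.563209  ]
[0.58946703 0.03876065 0.2039    ] [ 0.93810144  1.30045983 -1.02560878]
```

View pics/n3.png

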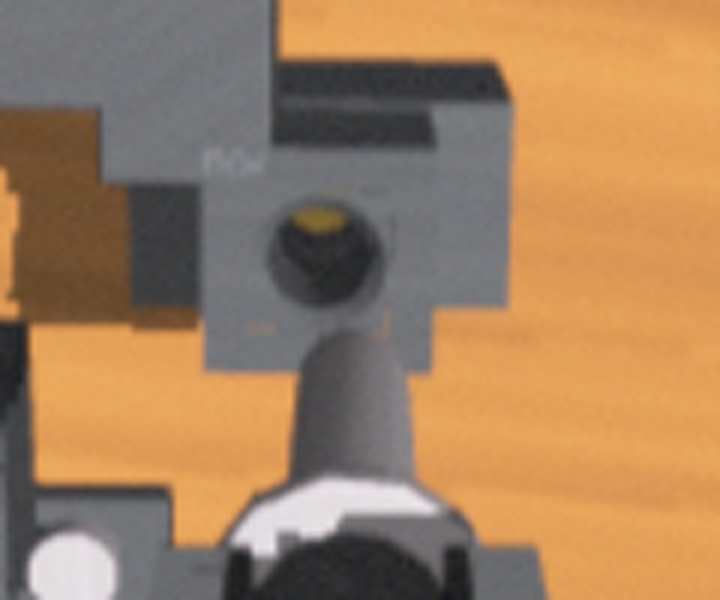

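```bash
python3 - <<'E'
from h import *
C=load('n_wrist.png');o=lambda u,v:(220+(u+.5)/6-.5,160+(v+.5)/6-.5)
h=back(C,o(325,255),.064);t=back(C,o(354,366),.1139)
print("hole",h,"tip",t,"diff",(h-t)*1000, "TCP target", np.array([.58858,.03769])+(h-t)[:2])
r0=o(203,370),o(432,370)
print([back(C,x,.064).round(4) for x in r0],[back(C,o(*x),.036).round(4) for x in [(508,305),(512,105),(132,305)]])
for yl in [(.5895,.0340,.165)]: delta(yl,97.65)
s=ctrl.state();print(s['joints'].round(2))
E
```

```text
hole [0.58881826 0.03551743 0.064     ] tip [0.58693372 0.03892901 0.1139    ] diff [  1.88453548  -3.4115866  -49.9       ] TCP target [0.59046454 0.03427841]
[array([0.6064, 0.022 , 0.064 ]), array([0.6022, 0.0514, 0.064 ])] [array([0.6   , 0.0631, 0.036 ]), array([0.5713, 0.0589, 0.036 ]), array([0.6075, 0.01  , 0.036 ])]
shift mm [  1.3  -2.6 -40.1] rot deg [ 0.02  0.05 -0.3 ] from [0.5882 0.0366 0.2051]
[-0.03  0.03  1.84 -0.    1.27 -1.74]
```

Request:
{"name": "carry_out", "arguments": {"moves": [[0,1.8,-2.5,-20,0,0,-0.3],[0,1.8,-2.5,-35,0,0,-0.3],[0,1.8,-2.5,-43,0,0,-0.3],[0,1.8,-2.5,-45,0,0,-0.3],[0,1.8,-2.5,-45,0,0,-0.3]]}}

```text
t: 15.15
tool_pos: [0.5898, 0.0338, 0.1598]
tool_rot: [0.466, -0.466, -0.532, 0.532]
wrist_force: [0.5, 0.4, -1.6]
gripper_width: 0.0138
```

```bash
python3 - <<'E'
from h import *
s=ctrl.state();print(s['wrist_force'],pose(s)[0],s['qvel'].round(3))
snap('wrist','q_wrist.png');snap('side','q_side.png')
delta((.5900,.0341,.155),97.65)
a=cv2.imread('pics/q_side.png')[170:290,240:360];b=cv2.imread('pics/q_wrist.png')
cv2.imwrite('pics/q2.png',np.hstack([cv2.resize(a,(400,400),interpolation=2),cv2.resize(b[160:280,218:338],(400,400),interpolation=2)]))
E
```

```text
[ 0.51676389  0.3814173  -1.55659419] [0.58975632 0.03380574 0.15978285] [ 0.003 -0.012 -0.021  0.     0.002 -0.002]
shift mm [-0.5  0.1 -5.9] rot deg [ 0.02  0.12 -0.  ] from [0.5905 0.034  0.1609]
```

View pics/q2.png

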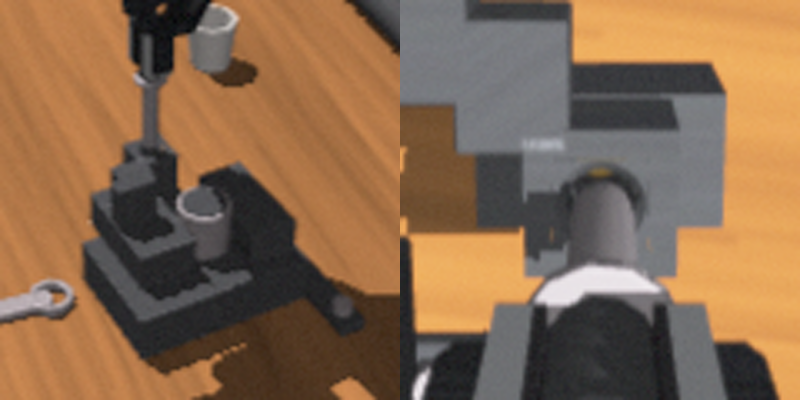

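Request:
{"name": "carry_out", "arguments": {"moves": [[0,-0.3,0,-2,0,0,0],[0,-0.3,0,-4,0,0,0],[0,-0.3,0,-6,0,0,0],[0,-0.3,0,-7,0,0,0],[0,-0.3,0,-8,0,0,0]]}}

```text
t: 15.75
tool_pos: [0.5901, 0.034, 0.1527]
tool_rot: [-0.465, 0.466, 0.533, -0.532]
wrist_force: [-0.1, -0.3, -1.2]
gripper_width: 0.014
```

Request:
{"name": "carry_out", "arguments": {"moves": [[0,0,0,-2,0,0,0],[0,0,0,-4,0,0,0],[0,0,0,-6,0,0,0],[0,0,0,-8,0,0,0],[0,0,0,-8,0,0,0]]}}

```text
t: 16.25
tool_pos: [0.5898, 0.034, 0.1442]
tool_rot: [-0.465, 0.466, 0.532, -0.532]
wrist_force: [-0.4, -0.4, -2.3]
gripper_width: 0.0138
```

Request:
{"name": "carry_out", "arguments": {"moves": [[0,0,0,-3,0,0,0],[0,0,0,-6,0,0,0],[0,0,0,-9,0,0,0],[0,0,0,-12,0,0,0],[0,0,0,-13,0,0,0],[0,0,0,-13,0,0,0]]}}

```text
t: 16.85
tool_pos: [0.5897, 0.034, 0.1309]
tool_rot: [-0.465, 0.466, 0.532, -0.532]
wrist_force: [-0.3, 0.0, -1.3]
gripper_width: 0.0143
```

Still free; tip ≈ 39.6 mm. Now the lower mouth, slowly.

Request:
{"name": "carry_out", "arguments": {"moves": [[0,0,0,-1,0,0,0],[0,0,0,-2,0,0,0],[0,0,0,-3,0,0,0],[0,0,0,-4,0,0,0],[0,0,0,-4.5,0,0,0],[0,0,0,-4.5,0,0,0]]}}

```text
t: 17.45
tool_pos: [0.5897, 0.034, 0.1264]
tool_rot: [-0.465, 0.466, 0.532, -0.532]
wrist_force: [-0.3, 0.5, -0.7]
gripper_width: 0.0139
```

Request:
{"name": "carry_out", "arguments": {"moves": [[0,0,0,-0.7,0,0,0],[0,0,0,-1.4,0,0,0],[0,0,0,-2,0,0,0],[0,0,0,-2,0,0,0]]}}

```text
t: 17.85
tool_pos: [0.5897, 0.034, 0.1243]
tool_rot: [-0.465, 0.466, 0.532, -0.532]
wrist_force: [0.4, -0.3, -0.8]
gripper_width: 0.0136
```

Request:
{"name": "carry_out", "arguments": {"moves": [[0,0,0,-1,0,0,0],[0,0,0,-2,0,0,0],[0,0,0,-3,0,0,0],[0,0,0,-4,0,0,0],[0,0,0,-4.5,0,0,0],[0,0,0,-4.5,0,0,0]]}}

```text
t: 18.45
tool_pos: [0.5896, 0.034, 0.1196]
tool_rot: [0.465, -0.466, -0.532, 0.532]
wrist_force: [0.3, -0.6, -0.7]
gripper_width: 0.0141
```

Request:
{"name": "carry_out", "arguments": {"moves": [[0,0,0,-1,0,0,0],[0,0,0,-2,0,0,0],[0,0,0,-3,0,0,0],[0,0,0,-4,0,0,0],[0,0,0,-5,0,0,0],[0,0,0,-6,0,0,0]]}}

```text
t: 19.05
tool_pos: [0.5909, 0.0341, 0.1164]
tool_rot: [-0.465, 0.466, 0.533, -0.532]
wrist_force: [-2.7, 1.1, 10.6]
gripper_width: 0.0138
```

Request:
{"name": "carry_out", "arguments": {"moves": [[0,-0.6,0,-3,0,0,0],[0,-0.8,0,-4,0,0,0],[0,-0.8,0,-5,0,0,0],[0,-0.8,0,-6,0,0,0],[0,-0.8,0,-7,0,0,0],[0,-0.8,0,-8,0,0,0]]}}

```text
t: 19.65
tool_pos: [0.5911, 0.0342, 0.111]
tool_rot: [-0.464, 0.467, 0.533, -0.531]
wrist_force: [-3.7, 0.0, 8.7]
gripper_width: 0.0142
```

Request:
{"name": "carry_out", "arguments": {"moves": [[0,-1.2,0,-2,0,0.3,0],[0,-1.5,0,-3,0,0.3,0],[0,-1.5,0,-4,0,0.3,0],[0,-1.5,0,-5,0,0.3,0],[0,-1.5,0,-6,0,0.3,0],[0,-1.5,0,-7,0,0.3,0]]}}

```text
t: 20.25
tool_pos: [0.591, 0.0342, 0.1069]
tool_rot: [-0.465, 0.466, 0.533, -0.532]
wrist_force: [-2.9, 0.7, 10.7]
gripper_width: 0.0141
```

```bash
python3 - <<'E'
from h import *
s=ctrl.state();print(s['wrist_force'],pose(s)[0],s['qvel'].round(3))
delta((.5897,.034,.0993),97.65)
snap('wrist','r_wrist.png');snap('side','r_side.png')
a=cv2.imread('pics/r_side.png')[170:290,240:360];b=cv2.imread('pics/r_wrist.png')
cv2.imwrite('pics/r2.png',np.hstack([cv2.resize(a,(400,400),interpolation=2),cv2.resize(b[160:320,198:358],(400,400),interpolation=2)]))
E
```

```text
[-2.94303306  0.65020707 10.65827605] [0.59099106 0.03417491 0.10686594] [ 0.001  0.013  0.005 -0.002 -0.017 -0.   ]
shift mm [-1.3 -0.2 -7.6] rot deg [ 0.01  0.15 -0.01] from [0.591  0.0342 0.1069]
```

View pics/r2.png

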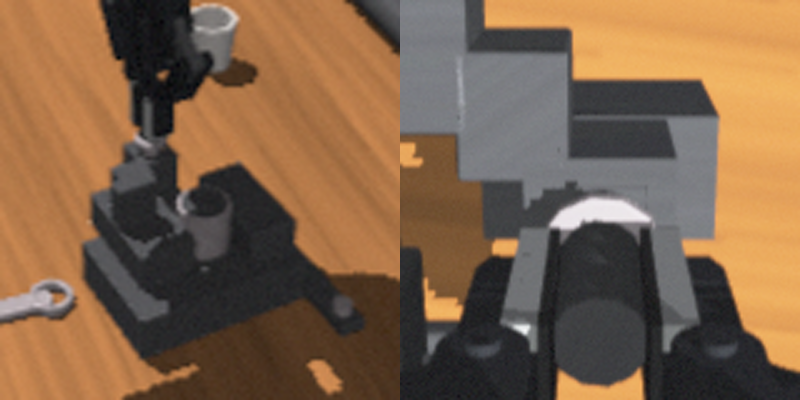

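Request:
{"name": "carry_out", "arguments": {"moves": [[0,-1.5,0,-2.5,0,0.2,0],[0,-1.5,0,-4,0,0.2,0],[0,-1.5,0,-5,0,0.2,0],[0,-1.5,0,-6,0,0.2,0],[0,-1.5,0,-7,0,0.2,0],[0,-1.5,0,-7.5,0,0.2,0]]}}

```text
t: 20.95
tool_pos: [0.5909, 0.0341, 0.102]
tool_rot: [-0.465, 0.466, 0.533, -0.532]
wrist_force: [-2.5, -0.5, 9.8]
gripper_width: 0.0137
```

Request:
{"name": "carry_out", "arguments": {"moves": [[0,-1.5,0,-2.5,0,0.2,0],[0,-1.5,0,-3.5,0,0.2,0],[0,-1.5,0,-4,0,0.2,0],[0,-1.5,0,-4.5,0,0.2,0],[0,-1.5,0,-5,0,0.2,0]]}}

```text
t: 21.45
tool_pos: [0.5909, 0.0342, 0.0999]
tool_rot: [-0.465, 0.466, 0.533, -0.532]
wrist_force: [-2.2, 0.3, 10.4]
gripper_width: 0.014
```

Request:
{"name": "carry_out", "arguments": {"moves": [[0,-1.5,0,-2.5,0,0.2,0],[0,-1.5,0,-3.5,0,0.2,0],[0,-1.5,0,-4,0,0.2,0],[0,-1.5,0,-4.5,0,0.2,0]]}}

```text
t: 21.85
tool_pos: [0.5911, 0.0341, 0.0994]
tool_rot: [-0.465, 0.466, 0.532, -0.532]
wrist_force: [-5.7, -0.1, 17.4]
gripper_width: 0.014
```

Request:
{"name": "carry_out", "arguments": {"moves": [[0,-1.5,0,-4.5,0,0.2,0],[0,-1.5,0,-5,0,0.2,0],[0,-1.5,0,-5,0,0.2,0]]}}

```text
t: 22.15
tool_pos: [0.5913, 0.0342, 0.0993]
tool_rot: [0.465, -0.466, -0.532, 0.532]
wrist_force: [-8.5, -0.9, 19.8]
gripper_width: 0.0141
```

Stopped at the expected 99.3 mm and the force is rising stiffly, so it is home. Relax, release, rise and look.

Request:
{"name": "carry_out", "arguments": {"moves": [[0,-0.5,0,-1,0,0,0],[0,0,0,0,0,0,0],[30,0,0,0,0,0,0],[60,0,0,0,0,0,0],[85,0,0,0,0,0,0],[85,0,0,0,0,0,0],[85,0,0,30,0,0,0],[85,0,0,70,0,0,0],[85,30,0,110,0,0,0],[85,70,-40,150,0,0,0],[85,70,-40,150,0,0,0],[85,70,-40,150,0,0,0]]}}

```text
t: 23.35
tool_pos: [0.6637, -0.0074, 0.2524]
tool_rot: [-0.464, 0.468, 0.533, -0.531]
wrist_force: [-0.8, 0.5, -0.9]
gripper_width: 0.0849
```

```bash
python3 - <<'E'
from h import *
s=ctrl.state();print(s['wrist_force'],pose(s)[0],s['t'])
snap('wrist','s_wrist.png');snap('side','s_side.png')
a=cv2.imread('pics/s_side.png')[180:280,240:360];b=cv2.imread('pics/s_wrist.png')
cv2.imwrite('pics/s2.png',np.hstack([cv2.resize(a,(400,400),interpolation=2),cv2.resize(b[40:220,180:380],(400,400),interpolation=2)]))
print([(np.round(d['xyz'],4).tolist(),round(d['p'],2)) for d in vision.spot_in('wrist','pin')[:2]])
E
```

```text
[-0.82974528  0.48407523 -0.86620854] [ 0.66370457 -0.00735308  0.25237352] 23.35
[([0.5904, 0.0304, 0.0945], 0.82), ([0.5602, -0.0274, 0.0685], 0.44)]
```

View pics/s2.png

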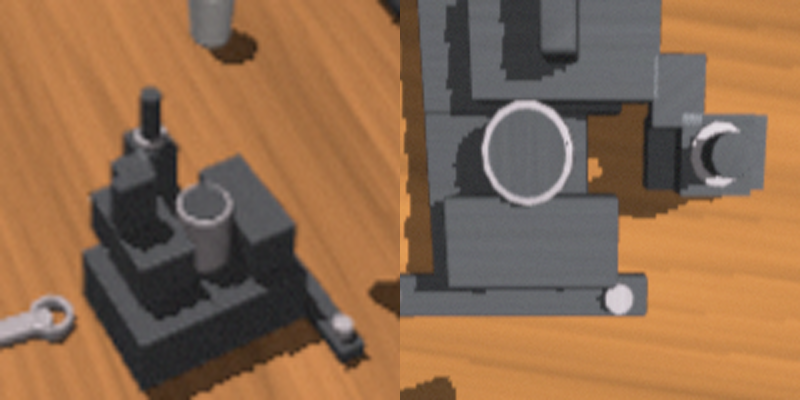

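View pics/s_wrist.png

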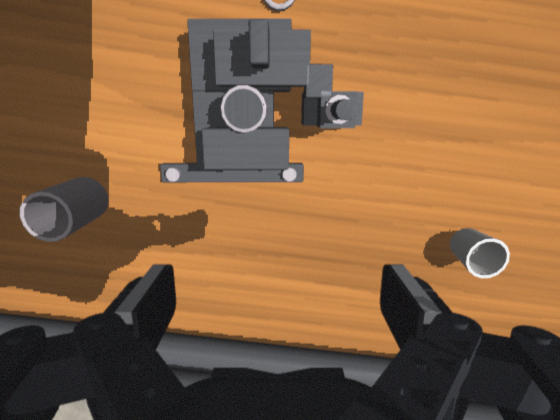

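```bash
python3 - <<'E'
from workcell import ctrl
s=ctrl.state();print(s['t'],s['qvel'].round(3))
print(ctrl.sign_off())
E
```

```text
23.5 [ 0.008 -0.001  0.022 -0.     0.002 -0.003]
the job is handed in; nothing more can be done
None
```

I set the loose half flat on the base, closed against the tube, with its knuckle over the base knuckle. I then put the hinge pin through both knuckles until its flange was home, let go, and handed the job in at 23.5 s of the 72 s allowed.

- **Loose half:** I lowered it until it touched the base, then pushed it against the tube with about 10 N. Afterwards the wrist picture showed its hole within about 1 mm of the base knuckle's hole, which sits about 13.5 to 14 mm from the zero mark.
- **Pin:** It went through both holes without a measurable force, so no searching for the lower hole was needed. The plug then took about 12 N. At a tool height of 99.3 mm, where I expected home, the force rose stiffly to about 20 N, well under the 40 N limit.
- **Last pictures:** The flange is on the knuckle with the pin upright, the loose half is closed and the gripper is clear. The offcut and hole saw look unmoved. Only the wrench's near end was in view, and I did not re-measure any of the bystanders.
- **Not measured separately:** The final flange height and plug depth come from the tool height and the force rise only. The wrist camera read about 1.3 mm off sideways, and I allowed for that.

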